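# Make up a filter pack in the carrier and lift it, level

### The arm

A 6-joint arm with a two-finger parallel gripper is mounted at the origin on a cart in front of the work surface, level with it; the furniture and walls round the work are solid. World frame = base frame: x ahead of the robot, y to its left, z up, the work surface at z = 0. Lengths are in m, angles in rad, forces in N, time in s.
With the tool pointing down it reaches from about 0.225 to 0.875 m from the base axis. Payload 3.4 kg.
Tool frame: the origin (TCP) lies midway between the tips of the shut fingers; the grasp point (between the pads) lies 19 mm behind it (manip.grip_point_offset is the distance from the TCP to the grasp point, in m); z points along the fingers, y is the line along which they close (so a half turn about z gives the same grasp; the last joint's range is limited). The gripper opens to 85 mm and grips with 20 to 120 N. Pads are 22 mm wide; open, the fingers measure 114 mm over their backs; the gripper's body (76 mm by 85 mm) begins 54 mm behind the grasp point. The pads swing forward as they close: fully open they stand 13 mm farther back than shut.
Start: joints at [1.159, 0.276, 1.505, -0, 1.361, -0.121], TCP at [0.165, 0.551, 0.202] pointing down, gripper open.
Joint ranges: [-2.89, 2.89], [-0.75, 2.08], [0.22, 2.7], [-1.18, 4.32], [0.11, 2.71], [-2.7, 2.7]. Speed limits (rad/s): [2.57, 2.57, 3.14, 3.14, 3.14, 3.14].

### API

Orientations are given as a unit quaternion [w, x, y, z].
In Python, from rig import manip gives the robot as it stands.
- The arm moves only by the shell command python3 -m handwheel 'ROWS' [FORCE]. ROWS is JSON, a list of rows, each an object with "translation": the shift along the tool's x, y, z in m, a list of three; "angular": the turn, a rotation vector about the tool's x, y, z in degrees, a list of three; "hand": the closure, from 0 (fully open) to 1 (shut). A call has 1 to 10 rows; each row shifts and turns the commanded pose from where the row before left it, along the tool's axes as they then stand; what a row does not reach is not made up. A row lasts 1/12 s, in which the tool goes at most 41.7 mm and 7.16 degrees, less where a joint would pass 70% of its speed; a pose out of reach is approached as far as the arm can. A call with a gripper value outside its range is refused whole. The fingers move at their own pace and stop on an object; FORCE is the grip in N (left out, the last holds). Time passes only in rows, so rows that do not move let the fingers close. It gives the time, the measured TCP pose, the force, the opening and the grip force at its end, in the units of the state.
- manip.get_state(): the state, without advancing time (a new reading comes with each control period).
- manip.get_image(name): name is "scene" or "top"; returns the picture (480x640x3 uint8, red, green, blue); there is no depth.
- manip.camera_info(name): a dict with "camera_matrix" (3x3 intrinsics, pixels), "eye" and "orientation" of the camera in the world. Camera axes: x right, y down, z forward; pixel columns grow to the right and rows downward; lengths in m; the calibration is good to about 2 mm. A picture is of the moment at which its call begins. camera_info takes no time and is no camera call.
- manip.sign_off(): hands the job in; it is judged then, once.
The state is a dict: "clock": time; "qpos": joint angles; "qd": joint speeds; "effort": joint torques, N m; "position": TCP position; "ee_rot": TCP orientation; "contact_force": force on the tool from outside, world axes, zero at the start; "moment": the same for the moment, N m; "width": finger opening in m; "gripper_force": force on a finger pad.
Only numpy, scipy, OpenCV 4.12 (cv2) and the standard library are available. Lean on these libraries where they do the work, as an engineer would, in place of code of your own. Each camera call takes 0.05 s, during which the arm holds its last target. There are 200 camera calls.

### The job

Make up the second filter pack in the empty nest of the wooden carrier: stand the cup squarely between the four guide pins, lay the spacer ring on it, then the knobbed disc on top (knob up), letting go of each and leaving the carrier on the bench meanwhile. Then take the carrier by its middle handle, lift it at least 12 cm clear of the bench over the open worktop, level and without tipping it on the way, and finish still holding it there, steady, with the pack complete in its nest. Leave the label roll, the marker and the capped bottle where they are.

Things in the scene. Friction and masses are not known exactly. Their poses are not given: they have to be found in the camera images.
- carrier: loose wooden carrier, 0.55 kg: deck 210 (own x) x 70 (own y) mm, its top 12 mm above the bench, on rubber feet; handle in the middle; a nest of four steel guide pins at each end. The nest at own -x is empty; the one at own +x holds a finished pack, fixed under two wire clips, which shows how a pack looks and balances the new one. Origin on the bench under the middle, z up
- nest (a point): centre of the empty nest on the deck's top, 72 mm from the carrier's middle; axes as the carrier's. Four upright pins, 6 mm thick, tops 74 mm above the bench, the last 10 mm tapered, at own x +-22, y +-15.5 mm from here: 2 mm play round a 44 mm part. Fingers closing along the carrier's own y have a 38 mm wide gap between pins on each side
- handle (a point): centre of the carrier's handle block, 64 mm above the bench; block 40 (own x) x 24 (own y) x 28 mm high (top at 78 mm), on a thinner post; nothing beside it along y; grip it across the 24 mm. The loaded carrier (about 0.67 kg) balances here
- cup: loose open aluminium cup, 44 mm across, 30 mm high, wall 4 mm, upright; origin at the centre of its underside
- spacer: loose aluminium spacer ring, 44 mm across outside, 28 mm inside, 14 mm high, lying flat; origin at the centre of its underside. In the nest its underside is 30 mm above the deck
- disc: loose aluminium top disc, 44 mm across, 8 mm thick, with a knob 14 mm across standing 16 mm above its middle (24 mm in all), lying knob up; origin at the centre of its underside. In the nest its underside is 44 mm above the deck
- label_roll: bystander: roll of labels, 60 mm across, 19 mm high, lying flat; origin at the centre of its underside
- marker: bystander: felt marker, 13 x 136 (own y) x 14 mm, lying on the bench; origin under its middle
- bottle: bystander: small glass bottle with black screw cap, 33 mm across, 79 mm high; origin at the centre of its underside
Mind the look-alikes: they are no part of the job. What is shaped like the spacer but green is not meant.

How it is judged:
By the outcome, as a careful person would: the job done as asked, in the order asked, and still so for the second after the job is handed in, while the arm keeps its last pose, push and grip.
It also fails if it takes over 72 s, if anything falls off the work surface, if the arm or the gripper's body presses on something with over 40 N, if the wrist force passes 120 N, or if a joint passes its speed limit or range.

## Working session

There is one attempt and no reset: what is moved stays moved. The work goes in short steps, Python scripts to look and compute and a shell command to move; the robot and the scene stay as the last step left them, time stands still between calls to the robot, and variables do not carry over. Pictures are saved under pics/ and viewed, at most 10 in all, crops included, and the job is handed in when it is done.

```bash
ls; mkdir -p pics; python3 - <<'E'
from rig import manip
import cv2
for n in("scene","top"):
    cv2.imwrite(f"pics/{n}0.png",manip.get_image(n)[:,:,::-1]); print(n,manip.camera_info(n))
print(manip.get_state(), manip.grip_point_offset)
E
```

```text
pics
scene {'camera_matrix': array([[617.50803305,   0.        , 319.37849765],
       [  0.        , 617.50803305, 235.81721368],
       [  0.        ,   0.        ,   1.        ]]), 'eye': array([0.014246  , 1.05288527, 1.08800845]), 'orientation': array([ 0.09806413, -0.22939118,  0.88055487, -0.40297176])}
top {'camera_matrix': array([[473.70298199,   0.        , 313.54091973],
       [  0.        , 473.70298199, 242.65887435],
       [  0.        ,   0.        ,   1.        ]]), 'eye': array([0.39775142, 0.01785303, 1.04238287]), 'orientation': array([-0.04910069,  0.70837833, -0.70178882,  0.05728629])}
{'clock': 0.1, 'qpos': array([ 1.15899230e+00,  2.76541845e-01,  1.50601513e+00, -5.96036477e-05,
        1.36069201e+00, -1.21018116e-01]), 'qd': array([-0.00228984, -0.00118174, -0.00210686,  0.00208069, -0.00068055,
        0.0019501 ]), 'effort': array([ 2.68076794e-03, -4.17703414e+01, -2.46404940e+01, -2.31054964e-04,
        5.82115666e-03,  6.28306665e-06]), 'position': array([0.16468238, 0.55036789, 0.20111707]), 'ee_rot': array([-1.89918238e-04,  1.44875025e-01,  9.89449615e-01, -8.06620331e-04]), 'contact_force': array([-0.58635736, -0.97791795, -0.26903985]), 'moment': array([-0.06976418,  0.01370057, -0.00285549]), 'gripper_force': 0.0, 'width': 0.08553856302620044} 0.0187
```

View pics/top0.png

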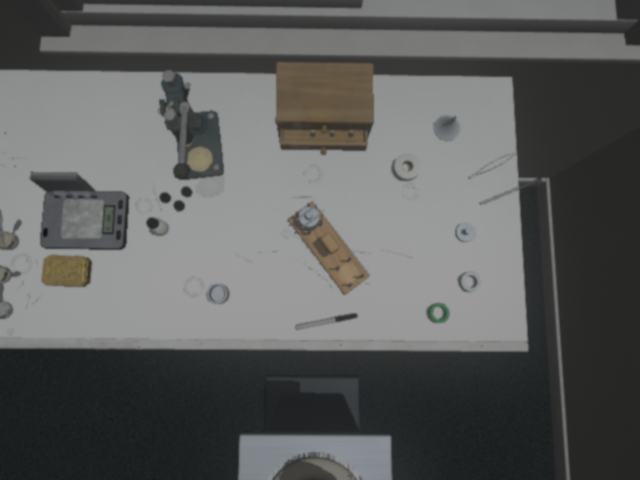

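View pics/scene0.png

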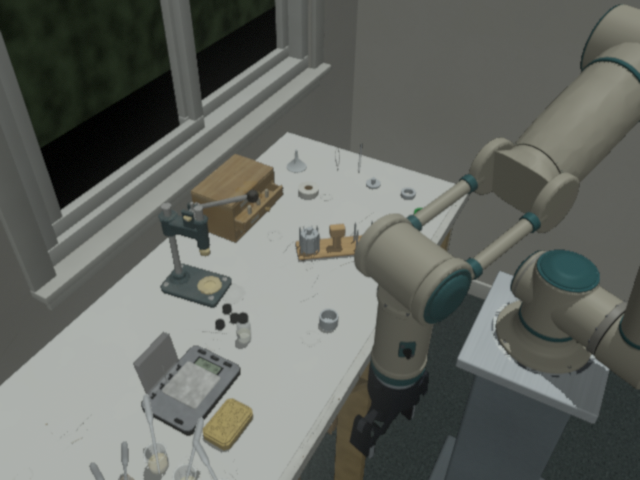

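The top view shows the cup at (218,293), the spacer ring at (469,282), and the knobbed disc at (465,232). The carrier is at (328,248), with its finished pack at (308,216) and its empty nest at (347,273). The scene view shows the same things, with the arm at lower right.

Possible mix-ups:
- **Spacer:** grey ring (469,282), chosen. The green ring (438,313) and the label roll (405,167) are not it.
- **Disc:** (465,232), chosen. The funnel (446,127) is not it.
- **Cup:** (218,293), chosen. The bottle (157,227) and the caps near (175,197) are not it.

I'll check these choices in one crop and measure.

```bash
cat > h.py <<'E'
import numpy as np, cv2
from scipy.spatial.transform import Rotation as R
from rig import manip
def cam(n):
    c=manip.camera_info(n); q=c["orientation"]
    return c["camera_matrix"],np.array(c["eye"]),R.from_quat([*q[1:],q[0]]).as_matrix()
def ray(n,px,z):
    K,e,M=cam(n); d=M@np.linalg.inv(K)@np.array([px[0],px[1],1.]); return e+d*(z-e[2])/d[2]
def proj(n,p):
    K,e,M=cam(n); v=K@(M.T@(np.array(p)-e)); return v[:2]/v[2]
E
python3 - <<'E'
from h import *
im=cv2.imread("pics/top0.png"); hsv=cv2.cvtColor(im,cv2.COLOR_BGR2HSV)
print("base",proj("top",[0,0,0]),proj("top",[.165,.551,.2]))
C={"cup":(218,293,.03),"spacer":(469,282,.014),"disc":(465,232,.008),"pack":(308,216,.09)}
cr=[]
for k,(u,v,z) in C.items():
    p=im[v-20:v+20,u-20:u+20]; cr.append(cv2.resize(p,(260,260),interpolation=cv2.INTER_CUBIC))
    bg=np.median(im[v-20:v+20,u-20:u+20].reshape(-1,3),0)
    m=(np.abs(p.astype(int)-bg).max(2)>18).astype(np.uint8)
    c=max(cv2.findContours(m,cv2.RETR_EXTERNAL,cv2.CHAIN_APPROX_NONE)[0],key=cv2.contourArea)
    (x,y),r=cv2.minEnclosingCircle(c); print(k,x+u-20,y+v-20,r,ray("top",(x+u-20,y+v-20),z)[:2].round(4))
m=cv2.inRange(hsv,(8,90,50),(25,255,255)); m[:, :270]=0;m[:,390:]=0;m[:190]=0;m[310:]=0
m=cv2.morphologyEx(m,cv2.MORPH_CLOSE,np.ones((9,9)))
c=max(cv2.findContours(m,cv2.RETR_EXTERNAL,cv2.CHAIN_APPROX_NONE)[0],key=cv2.contourArea)
b=cv2.boxPoints(cv2.minAreaRect(c)); print(b); w=np.array([ray("top",q,.012)[:2] for q in b]); print(w,w.mean(0))
print(np.linalg.norm(np.diff(w,axis=0),axis=1))
big=cv2.resize(im[195:305,280:380],(528,580),interpolation=cv2.INTER_CUBIC)
o=np.zeros((580,800,3),np.uint8); o[:, :528]=big
for i in range(3): o[i*190:i*190+190,535:725]=cv2.resize(cr[i],(190,190))
cv2.imwrite("pics/crop0.png",o)
E
```

```text
base [314.3889732  510.84539716] [-12.61231995 452.58606316]
cup 217.5 294.0 11.884963989257812 [0.4392 0.2096]
spacer 466.29577445983887 281.9436626434326 10.205343246459961 [ 0.4708 -0.3267]
disc 462.5 232.5 9.617792129516602 [ 0.581  -0.3247]
pack 309.03581619262695 223.2564468383789 21.46222686767578 [0.5824 0.017 ]
[[327. 238.]
 [327. 238.]
 [327. 238.]
 [327. 238.]]
[[ 0.564861   -0.02302787]
 [ 0.564861   -0.02302787]
 [ 0.564861   -0.02302787]
 [ 0.564861   -0.02302787]] [ 0.564861   -0.02302787]
[0. 0. 0.]
```

View pics/crop0.png

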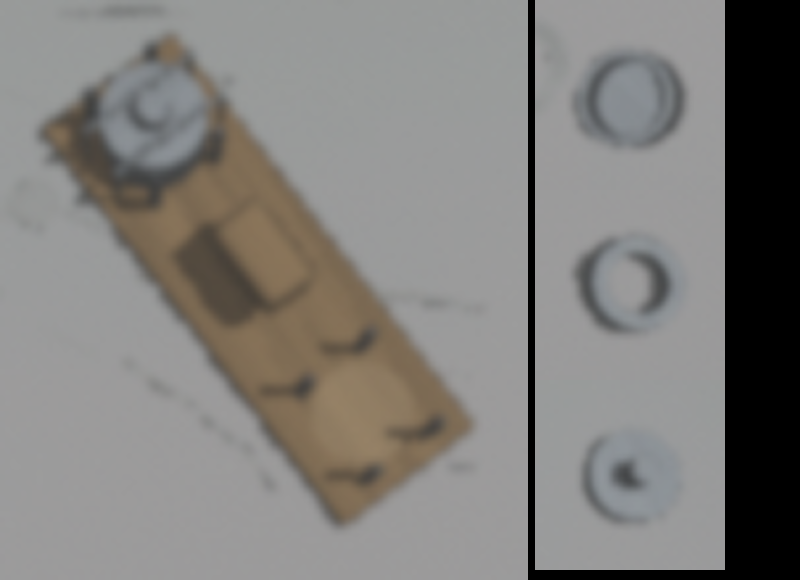

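The crop confirms the choices: the open cup, the grey ring and the knobbed disc. The empty nest is at the carrier's lower-right end, around pixel (349,272). Next I'll refine the measurements with a bluish mask, plus the deck corners.

```bash
python3 - <<'E'
from h import *
im=cv2.imread("pics/top0.png"); f=im.astype(int)
C={"cup":(219,294,.03),"spacer":(470,282,.014),"disc":(466,232,.008)}
for k,(u,v,z) in C.items():
    p=cv2.GaussianBlur(im,(3,3),0).astype(int)[v-18:v+18,u-18:u+18]; m=((p[:,:,0]-p[:,:,2])>8).astype(np.uint8)
    c=max(cv2.findContours(m,cv2.RETR_EXTERNAL,cv2.CHAIN_APPROX_NONE)[0],key=cv2.contourArea)
    (x,y),r=cv2.minEnclosingCircle(c); q=(x+u-18,y+v-18); print(k,q,r,"exp r",.022*473.7/(1.042-z),ray("top",q,z)[:2].round(4), "eye",ray("top",(u,v),z)[:2].round(4))
w=np.array([ray("top",(a/5.28+280,b/5.28+195),.012)[:2] for a,b in[(45,128),(172,38),(472,428),(340,522)]])
print(w.round(4),np.linalg.norm(np.roll(w,-1,0)-w,axis=1))
c=w.mean(0); d=(w[0]+w[1]-w[2]-w[3]); d/=np.linalg.norm(d); print("centre",c,"x-axis",d,np.degrees(np.arctan2(d[1],d[0])))
print("nest",c-.072*d,"mark",ray("top",(362/5.28+280,408/5.28+195),.012)[:2])
hb=[(215,230),(258,202),(314,270),(268,308)]
print("handle",np.mean([ray("top",(a/5.28+280,b/5.28+195),.078)[:2] for a,b in hb],0))
pins=[(365,338),(303,386),(435,424),(373,474)]
p=np.array([ray("top",(a/5.28+280,b/5.28+195),.072)[:2] for a,b in pins]); print("pins",p,p.mean(0))
E
```

```text
cup (217.80769157409668, 293.65384674072266) 7.8645219802856445 exp r 10.29782608695652 [0.4399 0.209 ] eye [0.4392 0.2064]
spacer (463.5, 286.0) 1.1181340217590332 exp r 10.137548638132294 [ 0.4619 -0.3203] eye [ 0.4707 -0.3348]
disc (465.42105293273926, 231.63157844543457) 8.74787425994873 exp r 10.078723404255317 [ 0.5831 -0.3313] eye [ 0.5823 -0.3326]
[[ 0.6061  0.0624]
 [ 0.6454  0.0095]
 [ 0.4818 -0.1158]
 [ 0.4427 -0.0612]] [0.06593923 0.20607079 0.06716341 0.20492193]
centre [ 0.54396662 -0.02629388] x-axis [0.79564567 0.6057623 ] 37.283716214025524
nest [ 0.48668013 -0.06990877] mark [ 0.48961464 -0.07039554]
handle [ 0.5441952  -0.02652352]
pins [[ 0.51168463 -0.06650347]
 [ 0.49263321 -0.04227701]
 [ 0.47830095 -0.0936545 ]
 [ 0.45867353 -0.06945567]] [ 0.48532308 -0.06797266]
```

```bash
python3 -m handwheel '[{"translation":[-0.03,-0.0207,0],"angular":[0,0,0],"hand":0},{"translation":[-0.03,-0.0207,0],"angular":[0,0,0],"hand":0},{"translation":[-0.03,-0.0207,0],"angular":[0,0,0],"hand":0},{"translation":[-0.03,-0.0207,0],"angular":[0,0,0],"hand":0},{"translation":[-0.03,-0.0207,0],"angular":[0,0,0],"hand":0},{"translation":[-0.03,-0.0207,0],"angular":[0,0,0],"hand":0},{"translation":[-0.03,-0.0207,0],"angular":[0,0,0],"hand":0},{"translation":[-0.03,-0.0207,0],"angular":[0,0,0],"hand":0},{"translation":[-0.03,-0.0207,0],"angular":[0,0,0],"hand":0},{"translation":[-0.03,-0.0207,0],"angular":[0,0,0],"hand":0}]' 30
python3 -m handwheel '[{"translation":[-0.03,-0.0207,0],"angular":[0,0,0],"hand":0},{"translation":[-0.03,-0.0207,0],"angular":[0,0,0],"hand":0},{"translation":[0,0,0.015],"angular":[0,0,6],"hand":0},{"translation":[0,0,0.015],"angular":[0,0,6],"hand":0},{"translation":[0,0,0.015],"angular":[0,0,6],"hand":0},{"translation":[0,0,0.015],"angular":[0,0,6],"hand":0},{"translation":[0,0,0.015],"angular":[0,0,6],"hand":0},{"translation":[0,0,0.015],"angular":[0,0,6],"hand":0},{"translation":[0,0,0],"angular":[0,0,0],"hand":0},{"translation":[0,0,0],"angular":[0,0,0],"hand":0}]'
```

```text
clock: 0.93
position: [0.3934, 0.2649, 0.2017]
ee_rot: [-0.0, 0.145, 0.989, -0.0]
contact_force: [0.4, 0.8, -0.4]
width: 0.0855
gripper_force: 0.0
clock: 1.77
position: [0.4378, 0.2094, 0.1112]
ee_rot: [-0.001, 0.442, 0.897, -0.001]
contact_force: [-0.2, 0.6, 0.3]
width: 0.0855
gripper_force: 0.0
```

```bash
python3 -m handwheel '[{"translation":[0,0,0.025],"angular":[0,0,0],"hand":0},{"translation":[0,0,0.025],"angular":[0,0,0],"hand":0},{"translation":[0,0,0.025],"angular":[0,0,0],"hand":0},{"translation":[0,0,0.02],"angular":[0,0,0],"hand":0},{"translation":[0,0,0.01],"angular":[0,0,0],"hand":0.3},{"translation":[0,0,0],"angular":[0,0,0],"hand":0.4},{"translation":[0,0,0],"angular":[0,0,0],"hand":1},{"translation":[0,0,0],"angular":[0,0,0],"hand":1},{"translation":[0,0,0],"angular":[0,0,0],"hand":1},{"translation":[0,0,0],"angular":[0,0,0],"hand":1}]' 20
python3 -m handwheel '[{"translation":[0,0,0],"angular":[0,0,0],"hand":1},{"translation":[0,0,0],"angular":[0,0,0],"hand":1},{"translation":[0,0,0],"angular":[0,0,0],"hand":1}]'
```

```text
clock: 2.6
position: [0.4395, 0.2101, 0.0081]
ee_rot: [0.001, 0.443, 0.896, 0.001]
contact_force: [0.1, 0.4, 0.3]
width: 0.0125
gripper_force: 0.0
clock: 2.85
position: [0.4387, 0.2097, 0.0072]
ee_rot: [0.0, 0.444, 0.896, 0.0]
contact_force: [-0.2, -0.0, 0.4]
width: -0.0003
gripper_force: 0.0
```

The fingers shut on nothing, so I'll look.

```bash
python3 - <<'E'
from h import *
o=np.zeros((560,800,3),np.uint8)
p=np.array(manip.get_state()["position"])
for i,n in enumerate(("top","scene")):
    im=manip.get_image(n)[:,:,::-1].copy(); cv2.imwrite(f"pics/{n}1.png",im); u,v=proj(n,p).astype(int); print(n,u,v)
    c=im[max(v-90,0):v+90,max(u-65,0):u+65]; o[:,i*400:i*400+400]=cv2.resize(c,(400,560))
cv2.imwrite("pics/crop1.png",o)
E
```

```text
top 219 294
scene 329 321
```

View pics/crop1.png

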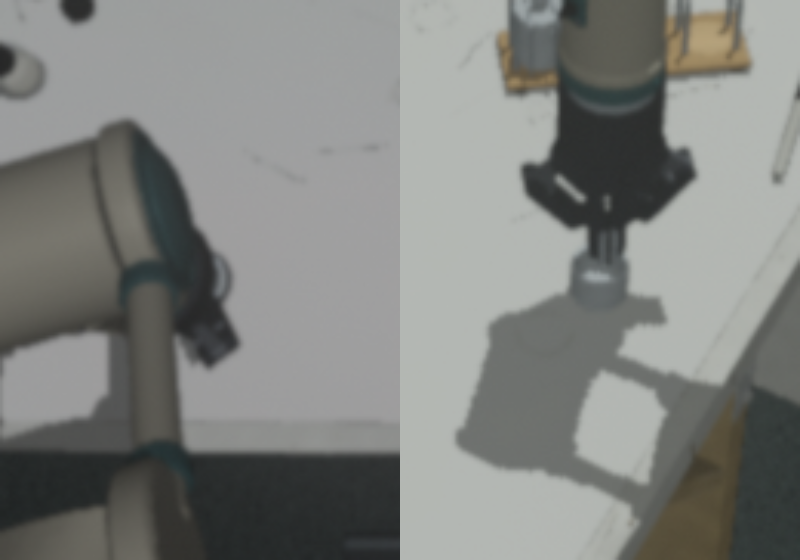

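The fingers went over the rim and shut inside the cup, because they closed before the descent ended. I'll go straight up, open, descend fully open, settle, then close.

```bash
python3 -m handwheel '[{"translation":[0,0,-0.02],"angular":[0,0,0],"hand":1},{"translation":[0,0,-0.03],"angular":[0,0,0],"hand":1},{"translation":[0,0,-0.02],"angular":[0,0,0],"hand":1},{"translation":[0,0,0],"angular":[0,0,0],"hand":1},{"translation":[0,0,0],"angular":[0,0,0],"hand":0},{"translation":[0,0,0],"angular":[0,0,0],"hand":0},{"translation":[0,0,0],"angular":[0,0,0],"hand":0},{"translation":[0,0,0],"angular":[0,0,0],"hand":0},{"translation":[0,0,0],"angular":[0,0,0],"hand":0},{"translation":[0,0,0],"angular":[0,0,0],"hand":0}]' 20
python3 - <<'E'
from h import *
im=manip.get_image("scene")[:,:,::-1].copy()
cv2.imwrite("pics/scene2.png",im);cv2.imwrite("pics/crop2.png",cv2.resize(im[230:350,250:410],(800,600),interpolation=cv2.INTER_CUBIC))
for z in(0,.03): print(proj("scene",[.439,.209,z]))
E
```

```text
clock: 3.78
position: [0.4381, 0.2095, 0.0762]
ee_rot: [-0.001, 0.444, 0.896, -0.0]
contact_force: [0.1, 0.5, -0.2]
width: 0.072
gripper_force: 0.0
[329.11024997 323.2828297 ]
[329.40669758 314.56897347]
```

View pics/crop2.png

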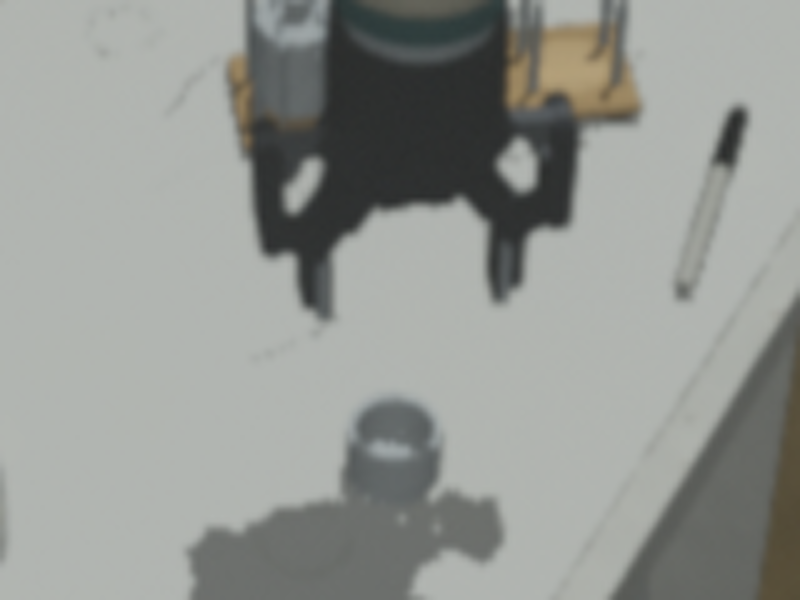

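The cup stands upright where it was; its rim centre is at scene pixel (329,316). I'll descend fully open.

```bash
python3 -m handwheel '[{"translation":[0,0,0.02],"angular":[0,0,0],"hand":0},{"translation":[0,0,0.03],"angular":[0,0,0],"hand":0},{"translation":[0,0,0.02],"angular":[0,0,0],"hand":0},{"translation":[0,0,0.002],"angular":[0,0,0],"hand":0},{"translation":[0,0,0],"angular":[0,0,0],"hand":0},{"translation":[0,0,0],"angular":[0,0,0],"hand":0},{"translation":[0,0,0],"angular":[0,0,0],"hand":1},{"translation":[0,0,0],"angular":[0,0,0],"hand":1},{"translation":[0,0,0],"angular":[0,0,0],"hand":1},{"translation":[0,0,0],"angular":[0,0,0],"hand":1}]' 20
python3 -m handwheel '[{"translation":[0,0,0],"angular":[0,0,0],"hand":1},{"translation":[0,0,0],"angular":[0,0,0],"hand":1},{"translation":[0,0,0],"angular":[0,0,0],"hand":1}]'
```

```text
clock: 4.67
position: [0.4391, 0.2099, 0.0057]
ee_rot: [0.001, 0.444, 0.896, 0.001]
contact_force: [1.5, 0.8, -0.1]
width: 0.0391
gripper_force: 0.0
clock: 4.92
position: [0.4386, 0.2097, 0.005]
ee_rot: [0.0, 0.444, 0.896, 0.0]
contact_force: [-0.0, -0.4, -0.1]
width: 0.0008
gripper_force: 0.0
```

```bash
python3 - <<'E'
from h import *
K,e,M=cam("scene"); print(M.round(3))
for z in(.076,.089,.109): print(z,proj("scene",[.4381,.2095,z]))
im=manip.get_image("scene")[:,:,::-1].copy()
cv2.imwrite("pics/scene3.png",im);cv2.imwrite("pics/crop3.png",cv2.resize(im[280:340,290:370],(800,600),interpolation=cv2.INTER_CUBIC))
s=manip.get_state();print(s["position"],s["contact_force"],proj("scene",s["position"]))
E
```

```text
[[-0.876 -0.325  0.358]
 [-0.483  0.57  -0.665]
 [ 0.012 -0.755 -0.656]]
0.076 [330.12793702 301.01385072]
0.089 [330.26644135 296.99029574]
0.109 [330.4829308  290.70127102]
[0.43857823 0.20971477 0.00496014] [ 0.21436901  0.72102581 -0.15852499] [329.1734281  322.13290432]
```

View pics/crop3.png

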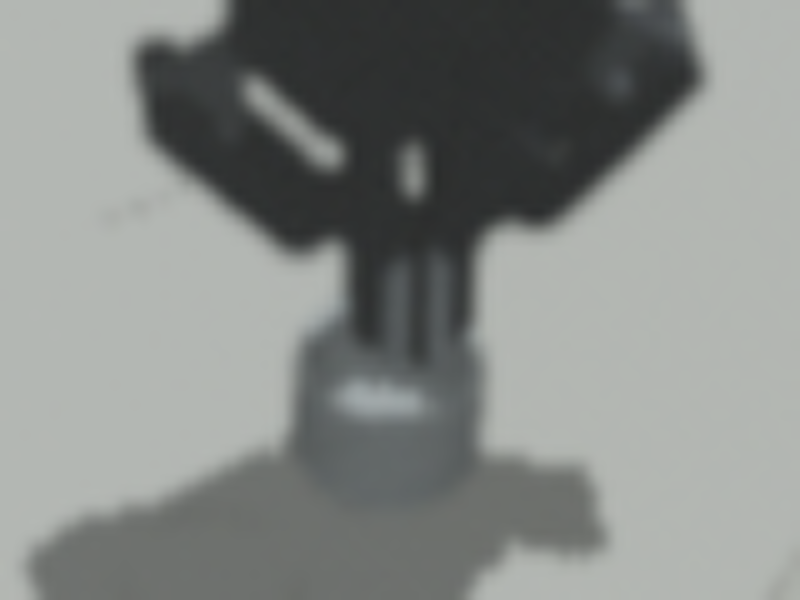

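Both close views show the shut fingertips ending at about (330,315), just inside the rim. That puts them about 20 mm higher than the reported TCP, so there is a z bias. I'll go lower next time, watching the force.

```bash
python3 -m handwheel '[{"translation":[0,0,-0.02],"angular":[0,0,0],"hand":1},{"translation":[0,0,-0.025],"angular":[0,0,0],"hand":1},{"translation":[0,0,0],"angular":[0,0,0],"hand":0},{"translation":[0,0,0],"angular":[0,0,0],"hand":0},{"translation":[0,0,0],"angular":[0,0,0],"hand":0},{"translation":[0,0,0],"angular":[0,0,0],"hand":0},{"translation":[0,0,0],"angular":[0,0,0],"hand":0},{"translation":[0,0,0],"angular":[0,0,0],"hand":0},{"translation":[0,0,0],"angular":[0,0,0],"hand":0},{"translation":[0,0,0.02],"angular":[0,0,0],"hand":0}]' 20
python3 -m handwheel '[{"translation":[0,0,0.02],"angular":[0,0,0],"hand":0},{"translation":[0,0,0.01],"angular":[0,0,0],"hand":0},{"translation":[0,0,0.005],"angular":[0,0,0],"hand":0},{"translation":[0,0,0.005],"angular":[0,0,0],"hand":0},{"translation":[0,0,0],"angular":[0,0,0],"hand":0}]' 20
python3 -m handwheel '[{"translation":[0,0,0],"angular":[0,0,0],"hand":1},{"translation":[0,0,0],"angular":[0,0,0],"hand":1},{"translation":[0,0,0],"angular":[0,0,0],"hand":1},{"translation":[0,0,0],"angular":[0,0,0],"hand":1},{"translation":[0,0,0],"angular":[0,0,0],"hand":1}]' 20
```

```text
clock: 5.8
position: [0.4415, 0.2107, 0.0321]
ee_rot: [0.003, 0.444, 0.896, 0.002]
contact_force: [0.9, 0.2, 0.6]
width: 0.0855
gripper_force: 0.0
clock: 6.22
position: [0.4382, 0.2096, -0.0107]
ee_rot: [-0.0, 0.444, 0.896, -0.0]
contact_force: [-0.0, -0.8, -0.2]
width: 0.0855
gripper_force: 0.0
clock: 6.63
position: [0.4393, 0.21, -0.0092]
ee_rot: [0.001, 0.444, 0.896, 0.001]
contact_force: [-0.5, 0.1, 3.6]
width: 0.0424
gripper_force: 20.2
```

```bash
python3 -m handwheel '[{"translation":[0,0,0],"angular":[0,0,0],"hand":1},{"translation":[0,0,0],"angular":[0,0,0],"hand":1},{"translation":[0,0,0],"angular":[0,0,0],"hand":1}]' 20
python3 - <<'E'
from h import *
im=manip.get_image("scene")[:,:,::-1].copy()
cv2.imwrite("pics/scene4.png",im);cv2.imwrite("pics/crop4.png",cv2.resize(im[280:340,290:370],(800,600),interpolation=cv2.INTER_CUBIC))
E
```

```text
clock: 6.88
position: [0.4393, 0.21, -0.0092]
ee_rot: [0.001, 0.444, 0.896, 0.001]
contact_force: [-0.8, 0.8, 6.1]
width: 0.0423
gripper_force: 20.3
```

View pics/crop4.png

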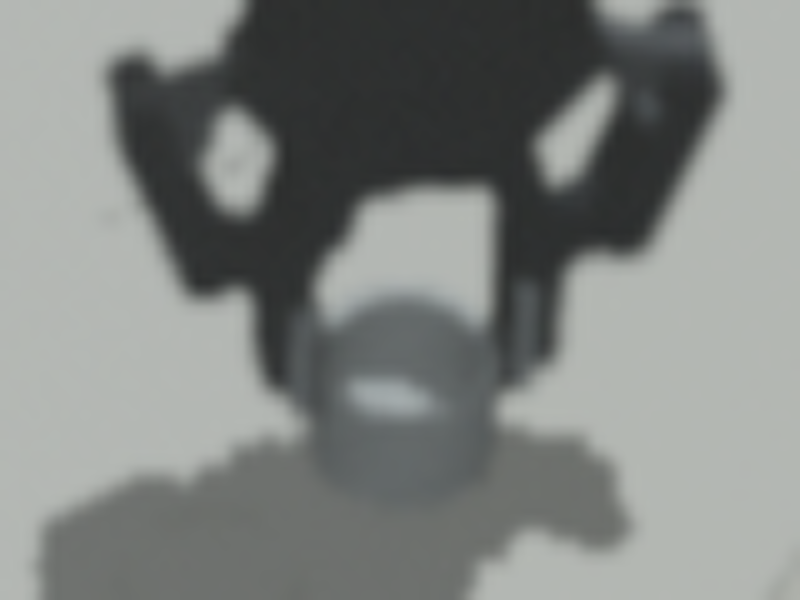

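The fingers now grip the cup at about mid-height, with the tips at crop (300,410) and (515,385), roughly 14 mm above the bench. So shut tips sit about 19 mm above the reported TCP. I'll open, turn 90°, and regrip lower, which centres the cup on both axes.

```bash
python3 -m handwheel '[{"translation":[0,0,0],"angular":[0,0,0],"hand":0},{"translation":[0,0,0],"angular":[0,0,0],"hand":0},{"translation":[0,0,0],"angular":[0,0,0],"hand":0},{"translation":[0,0,0],"angular":[0,0,6],"hand":0},{"translation":[0,0,0],"angular":[0,0,7],"hand":0},{"translation":[0,0,0],"angular":[0,0,7],"hand":0},{"translation":[0,0,0],"angular":[0,0,7],"hand":0},{"translation":[0,0,0],"angular":[0,0,7],"hand":0},{"translation":[0,0,0],"angular":[0,0,7],"hand":0},{"translation":[0,0,0],"angular":[0,0,7],"hand":0}]' 20
python3 -m handwheel '[{"translation":[0,0,0],"angular":[0,0,7],"hand":0},{"translation":[0,0,0],"angular":[0,0,7],"hand":0},{"translation":[0,0,0],"angular":[0,0,7],"hand":0},{"translation":[0,0,0],"angular":[0,0,7],"hand":0},{"translation":[0,0,0.003],"angular":[0,0,7],"hand":0},{"translation":[0,0,0.003],"angular":[0,0,7],"hand":0},{"translation":[0,0,0],"angular":[0,0,0],"hand":0},{"translation":[0,0,0],"angular":[0,0,0],"hand":0}]' 20
python3 -m handwheel '[{"translation":[0,0,0],"angular":[0,0,0],"hand":1},{"translation":[0,0,0],"angular":[0,0,0],"hand":1},{"translation":[0,0,0],"angular":[0,0,0],"hand":1},{"translation":[0,0,0],"angular":[0,0,0],"hand":1},{"translation":[0,0,0],"angular":[0,0,0],"hand":1},{"translation":[0,0,0],"angular":[0,0,0],"hand":1},{"translation":[0,0,0],"angular":[0,0,0],"hand":1}]' 30
```

```text
clock: 7.77
position: [0.4383, 0.2096, -0.0104]
ee_rot: [-0.0, 0.772, 0.636, -0.0]
contact_force: [-0.1, -0.8, -0.5]
width: 0.0852
gripper_force: 0.0
clock: 8.43
position: [0.4382, 0.2096, -0.0164]
ee_rot: [-0.0, 0.947, 0.322, -0.0]
contact_force: [0.5, 0.3, -0.1]
width: 0.0852
gripper_force: 0.0
clock: 9.02
position: [0.4387, 0.2098, -0.0157]
ee_rot: [-0.0, 0.947, 0.32, 0.0]
contact_force: [-2.1, -1.5, 6.2]
width: 0.0426
gripper_force: 30.4
```

```bash
python3 -m handwheel '[{"translation":[0,0,-0.02],"angular":[0,0,0],"hand":1},{"translation":[0,0,-0.035],"angular":[0,0,0],"hand":1},{"translation":[0,0,-0.035],"angular":[0,0,0],"hand":1},{"translation":[-0.005,0.01,-0.02],"angular":[0,0,0],"hand":1},{"translation":[-0.016,0.03,0],"angular":[0,0,0],"hand":1},{"translation":[-0.016,0.03,0],"angular":[0,0,0],"hand":1},{"translation":[-0.016,0.03,0],"angular":[0,0,0],"hand":1},{"translation":[-0.016,0.03,0],"angular":[0,0,0],"hand":1},{"translation":[-0.016,0.03,0],"angular":[0,0,0],"hand":1},{"translation":[-0.016,0.03,0],"angular":[0,0,0],"hand":1}]' 30
python3 -m handwheel '[{"translation":[-0.016,0.03,0],"angular":[0,0,0],"hand":1},{"translation":[-0.01,0.02,0],"angular":[0,0,0],"hand":1},{"translation":[-0.0055,0.01,0],"angular":[0,0,0],"hand":1},{"translation":[0,0,0],"angular":[0,0,0],"hand":1},{"translation":[0,0,0],"angular":[0,0,0],"hand":1},{"translation":[0,0,0],"angular":[0,0,0],"hand":1}]' 30
python3 - <<'E'
from h import *
o=np.zeros((560,800,3),np.uint8)
p=np.array(manip.get_state()["position"]); print(p,manip.get_state()["ee_rot"])
for i,n in enumerate(("top","scene")):
    im=manip.get_image(n)[:,:,::-1].copy(); cv2.imwrite(f"pics/{n}5.png",im); u,v=proj(n,[.486,-.069,.06]).astype(int); print(n,u,v)
    c=im[v-56:v+56,u-40:u+40]; o[:,i*400:i*400+400]=cv2.resize(c,(400,560),interpolation=cv2.INTER_CUBIC)
cv2.imwrite("pics/crop5.png",o)
E
```

```text
clock: 9.85
position: [0.4733, -0.0042, 0.0937]
ee_rot: [-0.0, 0.947, 0.32, 0.0]
contact_force: [0.3, -0.3, 0.0]
width: 0.0428
gripper_force: 30.9
clock: 10.35
position: [0.4841, -0.068, 0.0936]
ee_rot: [-0.001, 0.947, 0.32, -0.0]
contact_force: [-0.4, -0.2, -0.7]
width: 0.0433
gripper_force: 30.9
[ 0.48407467 -0.06800446  0.09358594] [-7.85460238e-04  9.47275029e-01  3.20420492e-01 -3.32610696e-04]
top 349 271
scene 364 229
```

View pics/crop5.png

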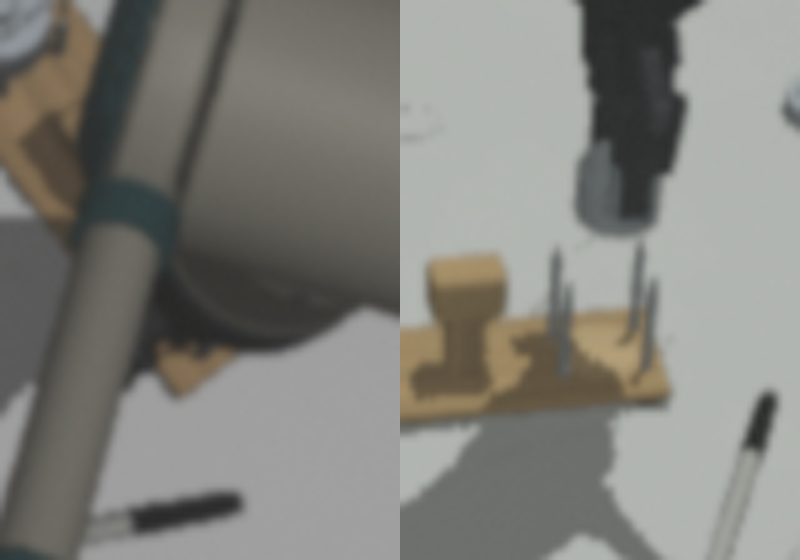

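The scene crop shows the cup held at (618,190), with the four pin tops at crop (556,250), (567,285), (640,245) and (653,285). The top view is blocked by the arm. I'll compare cup and nest through this one camera.

```bash
python3 - <<'E'
from h import *
f=lambda a,b:(324+(a-400)/5-.4,173+b/5-.4)
tops=np.array([ray("scene",f(*q),.073)[:2] for q in[(556,250),(567,285),(640,245),(653,285)]]); print(tops.round(4),tops.mean(0))
# pin tops, predicted, for nest guess
cx=np.array([.795,.606]);cy=np.array([-.606,.795])
for n in([.4855,-.069],[.487,-.0695]):
    print([proj("scene",[*(np.array(n)+a*.022*cx+b*.0155*cy),.074]).round(1) for a in(1,-1) for b in(1,-1)])
print("seen",[np.round(f(*q),1) for q in[(556,250),(567,285),(640,245),(653,285)]])
# cup silhouette predicted
P=[proj("scene",[.4841+.022*np.cos(t),-.068+.022*np.sin(t),z]) for t in np.linspace(0,6.28,90) for z in(.109,.139)]
P=np.array(P);print(P.min(0),P.max(0)); print("seen L,R,bottom",f(576,190),f(660,190),f(618,236))
E
```

```text
[[ 0.5134 -0.0661]
 [ 0.4962 -0.0439]
 [ 0.4775 -0.0912]
 [ 0.4582 -0.0656]] [ 0.48632288 -0.06669413]
[array([357.8, 229.8]), array([355.5, 222. ]), array([374.8, 228.3]), array([372.2, 220.6])]
[array([357.4, 229.5]), array([355.1, 221.7]), array([374.4, 228. ]), array([371.8, 220.3])]
seen [array([354.8, 222.6]), array([357. , 229.6]), array([371.6, 221.6]), array([374.2, 229.6])]
[357.54202413 200.08568097] [375.88300947 220.44110492]
seen L,R,bottom (358.8, 210.6) (375.6, 210.6) (367.20000000000005, 219.79999999999998)
```

```bash
python3 - <<'E'
from h import *
S=8
im=cv2.imread("pics/top0.png")[190:310,270:390]; g=cv2.resize(im,None,fx=S,fy=S,interpolation=cv2.INTER_CUBIC).astype(int)
m=((g[:,:,2]-g[:,:,0])>18).astype(np.uint8); m=cv2.morphologyEx(m,cv2.MORPH_CLOSE,np.ones((25,25)))
c=max(cv2.findContours(m,cv2.RETR_EXTERNAL,cv2.CHAIN_APPROX_NONE)[0],key=cv2.contourArea)[:,0]
w=np.array([ray("top",((a+.5)/S-.5+270,(b+.5)/S-.5+190),.012)[:2] for a,b in c[::2]])
c0=np.array([.544,-.0265])
yaw=np.radians(37.4)
for it in range(5):
    X=np.array([np.cos(yaw),np.sin(yaw)]);Y=np.array([-X[1],X[0]])
    a=(w-c0)@X;b=(w-c0)@Y
    s=(abs(a)<.085)&(a<.04)
    hi=s&(b>.027);lo=s&(b<-.027);end=(a<-.095)&(abs(b)<.025)
    p1=np.polyfit(a[hi],b[hi],1);p2=np.polyfit(a[lo],b[lo],1);e=np.median(a[end])
    yaw+=np.arctan((p1[0]+p2[0])/2); 
print(np.degrees(yaw),p1,p2,"end",e,"width",p1[1]-p2[1])
cb=(p1[1]+p2[1])/2; ca=e+.105
print("centre",c0+ca*X+cb*Y,"nest",c0+(ca-.072)*X+cb*Y)
E
```

```text
37.50541216696541 [-0.00170195  0.03414601] [ 0.00170195 -0.03404873] end -0.10267972617354243 width 0.06819474632861161
centre [ 0.54581105 -0.02504875] nest [ 0.48869375 -0.06888497]
```

```bash
python3 -m handwheel '[{"translation":[0.0017,0.0016,0.01],"angular":[0,0,0],"hand":1},{"translation":[0,0,0.015],"angular":[0,0,0],"hand":1},{"translation":[0,0,0.01],"angular":[0,0,0],"hand":1},{"translation":[0,0,0.005],"angular":[0,0,0],"hand":1},{"translation":[0,0,0],"angular":[0,0,0],"hand":1}]' 30
python3 -m handwheel '[{"translation":[0,0,0.003],"angular":[0,0,0],"hand":1},{"translation":[0,0,0.003],"angular":[0,0,0],"hand":1},{"translation":[0,0,0],"angular":[0,0,0],"hand":1}]' 30
python3 -m handwheel '[{"translation":[0,0,0.003],"angular":[0,0,0],"hand":1},{"translation":[0,0,0.003],"angular":[0,0,0],"hand":1},{"translation":[0,0,0],"angular":[0,0,0],"hand":1}]' 30
```

```text
clock: 10.87
position: [0.486, -0.0686, 0.0524]
ee_rot: [-0.001, 0.947, 0.321, -0.001]
contact_force: [-1.3, 0.2, 0.5]
width: 0.0436
gripper_force: 30.9
clock: 11.12
position: [0.4872, -0.0696, 0.0477]
ee_rot: [-0.0, 0.947, 0.32, 0.0]
contact_force: [-0.4, -0.7, -0.4]
width: 0.043
gripper_force: 30.9
clock: 11.37
position: [0.4868, -0.0696, 0.0415]
ee_rot: [-0.0, 0.947, 0.32, -0.0]
contact_force: [0.3, -0.6, -1.2]
width: 0.0431
gripper_force: 30.9
```

```bash
python3 -m handwheel '[{"translation":[0,0,0.007],"angular":[0,0,0],"hand":1},{"translation":[0,0,0.007],"angular":[0,0,0],"hand":1},{"translation":[0,0,0.007],"angular":[0,0,0],"hand":1},{"translation":[0,0,0],"angular":[0,0,0],"hand":1}]' 30
python3 -m handwheel '[{"translation":[0,0,0.007],"angular":[0,0,0],"hand":1},{"translation":[0,0,0.006],"angular":[0,0,0],"hand":1},{"translation":[0,0,0.005],"angular":[0,0,0],"hand":1},{"translation":[0,0,0],"angular":[0,0,0],"hand":1}]' 30
```

```text
clock: 11.7
position: [0.4865, -0.0695, 0.0193]
ee_rot: [-0.001, 0.947, 0.32, -0.001]
contact_force: [-0.1, -0.2, -0.0]
width: 0.0429
gripper_force: 30.9
clock: 12.03
position: [0.4867, -0.0695, 0.0018]
ee_rot: [-0.0, 0.947, 0.32, -0.001]
contact_force: [0.9, -0.0, -0.8]
width: 0.0431
gripper_force: 30.9
```

```bash
python3 -m handwheel '[{"translation":[0,0,0.003],"angular":[0,0,0],"hand":1},{"translation":[0,0,0.002],"angular":[0,0,0],"hand":1},{"translation":[0,0,0],"angular":[0,0,0],"hand":1}]' 30
python3 -m handwheel '[{"translation":[0,0,0.001],"angular":[0,0,0],"hand":1},{"translation":[0,0,0.001],"angular":[0,0,0],"hand":1},{"translation":[0,0,0],"angular":[0,0,0],"hand":1}]' 30
```

```text
clock: 12.28
position: [0.4868, -0.0696, -0.0024]
ee_rot: [-0.0, 0.947, 0.32, -0.0]
contact_force: [0.6, -0.4, -1.4]
width: 0.0429
gripper_force: 30.9
clock: 12.53
position: [0.4873, -0.0697, -0.0036]
ee_rot: [0.0, 0.947, 0.32, 0.0]
contact_force: [-1.0, 0.0, 3.2]
width: 0.0429
gripper_force: 31.2
```

The cup is seated without lateral force. I'll release, rise, and go to the spacer.

```bash
python3 -m handwheel '[{"translation":[0,0,0],"angular":[0,0,0],"hand":0},{"translation":[0,0,0],"angular":[0,0,0],"hand":0},{"translation":[0,0,0],"angular":[0,0,0],"hand":0},{"translation":[0,0,0],"angular":[0,0,0],"hand":0},{"translation":[0,0,-0.01],"angular":[0,0,0],"hand":0},{"translation":[0,0,-0.03],"angular":[0,0,0],"hand":0},{"translation":[0,0,-0.03],"angular":[0,0,0],"hand":0},{"translation":[0,0,-0.03],"angular":[0,0,0],"hand":0},{"translation":[-0.009,0.01,0],"angular":[0,0,0],"hand":0},{"translation":[-0.022,0.025,0],"angular":[0,0,0],"hand":0}]' 30
python3 -m handwheel '[{"translation":[-0.024,0.027,0],"angular":[0,0,0],"hand":0},{"translation":[-0.024,0.027,0],"angular":[0,0,0],"hand":0},{"translation":[-0.024,0.027,0],"angular":[0,0,0],"hand":0},{"translation":[-0.024,0.027,0],"angular":[0,0,0],"hand":0},{"translation":[-0.024,0.027,0],"angular":[0,0,0],"hand":0},{"translation":[-0.024,0.029,0],"angular":[0,0,0],"hand":0},{"translation":[0,0,0],"angular":[0,0,-6],"hand":0},{"translation":[0,0,0],"angular":[0,0,-7],"hand":0},{"translation":[0,0,0],"angular":[0,0,-7],"hand":0},{"translation":[0,0,0],"angular":[0,0,-7],"hand":0}]' 30
python3 -m handwheel '[{"translation":[0,0,0],"angular":[0,0,-7],"hand":0},{"translation":[0,0,0],"angular":[0,0,-7],"hand":0},{"translation":[0,0,0],"angular":[0,0,-7],"hand":0},{"translation":[0,0,0],"angular":[0,0,-7],"hand":0},{"translation":[0,0,0],"angular":[0,0,-7],"hand":0},{"translation":[0,0,0],"angular":[0,0,-7],"hand":0},{"translation":[0,0,0],"angular":[0,0,-7],"hand":0},{"translation":[0,0,0],"angular":[0,0,-7],"hand":0},{"translation":[0,0,0],"angular":[0,0,-7],"hand":0},{"translation":[0,0,0],"angular":[0,0,0],"hand":0}]' 30
python3 - <<'E'
from h import *
o=np.zeros((560,800,3),np.uint8); S=8
for n,z in(("top",.03),("scene",.03)):
    im=manip.get_image(n)[:,:,::-1].copy(); cv2.imwrite(f"pics/{n}6.png",im)
im=cv2.imread("pics/top0.png"); 
u,v=proj("scene",[.487,-.069,.05]).astype(int); s=cv2.imread("pics/scene6.png")
o[:, :400]=cv2.resize(s[v-42:v+42,u-30:u+30],(400,560),interpolation=cv2.INTER_CUBIC)
u,v=proj("scene",[.47,-.333,.04]).astype(int);print(u,v)
o[:,400:]=cv2.resize(s[max(v-56,0):v+56,u-40:u+40],(400,560),interpolation=cv2.INTER_CUBIC)
cv2.imwrite("pics/crop6.png",o)
E
```

```text
clock: 13.37
position: [0.4852, -0.1144, 0.0981]
ee_rot: [0.001, 0.947, 0.322, 0.002]
contact_force: [0.3, -0.4, -0.9]
width: 0.0855
gripper_force: 0.0
clock: 14.2
position: [0.4683, -0.3343, 0.0954]
ee_rot: [-0.0, 0.845, 0.535, -0.0]
contact_force: [-0.4, 0.5, -0.1]
width: 0.0851
gripper_force: 0.0
clock: 15.03
position: [0.4686, -0.3339, 0.0957]
ee_rot: [-0.0, 0.443, 0.897, 0.0]
contact_force: [-0.4, 0.3, 0.0]
width: 0.0851
gripper_force: 0.0
409 184
```

View pics/crop6.png

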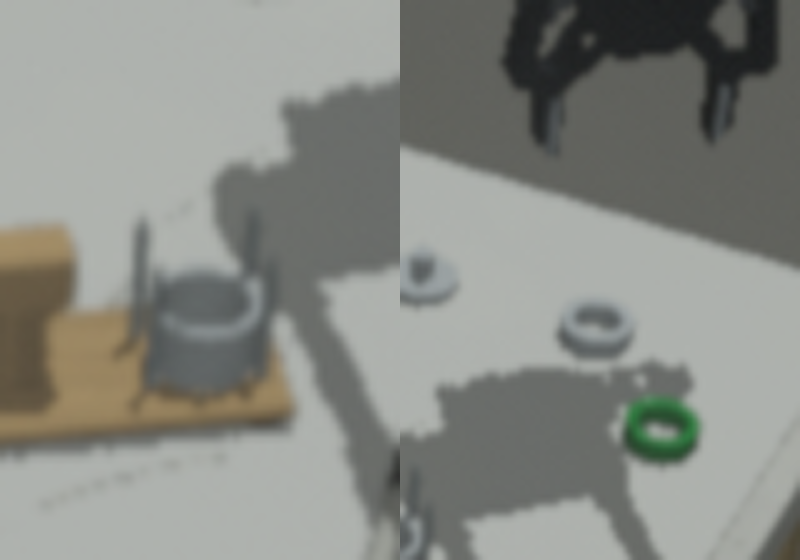

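The cup stands squarely between the pins (left crop). The spacer is at scene pixel (408,193), clear of the green ring. I'll descend, centre it, turn back and grip.

```bash
python3 - <<'E'
from h import *
print(proj("scene",[.469,-.334,.010]), ray("scene",(408,192.6),.007))
E
python3 -m handwheel '[{"translation":[0,0,0.015],"angular":[0,0,0],"hand":0},{"translation":[0,0,0.03],"angular":[0,0,0],"hand":0},{"translation":[0,0,0.03],"angular":[0,0,0],"hand":0},{"translation":[0,0,0.02],"angular":[0,0,0],"hand":0},{"translation":[0,0,0.01],"angular":[0,0,0],"hand":0},{"translation":[0,0,0.005],"angular":[0,0,0],"hand":0},{"translation":[0,0,0.003],"angular":[0,0,0],"hand":0},{"translation":[0,0,0],"angular":[0,0,0],"hand":0}]' 20
python3 -m handwheel '[{"translation":[0,0,0],"angular":[0,0,0],"hand":1},{"translation":[0,0,0],"angular":[0,0,0],"hand":1},{"translation":[0,0,0],"angular":[0,0,0],"hand":1},{"translation":[0,0,0],"angular":[0,0,0],"hand":1},{"translation":[0,0,0],"angular":[0,0,0],"hand":1},{"translation":[0,0,0],"angular":[0,0,0],"hand":1}]' 20
```

```text
[408.51415205 192.82374191] [ 0.47198708 -0.33811678  0.007     ]
clock: 15.8
position: [0.4692, -0.3345, -0.0168]
ee_rot: [0.0, 0.444, 0.896, -0.0]
contact_force: [-1.0, -0.5, -0.0]
width: 0.0854
gripper_force: 0.0
clock: 16.3
position: [0.4691, -0.3357, -0.0151]
ee_rot: [0.001, 0.443, 0.897, -0.001]
contact_force: [-5.0, -3.9, 7.9]
width: 0.0125
gripper_force: 4.1
```

```bash
python3 -m handwheel '[{"translation":[0,0,-0.005],"angular":[0,0,0],"hand":1},{"translation":[0,0,-0.01],"angular":[0,0,0],"hand":1},{"translation":[0,0,-0.015],"angular":[0,0,0],"hand":1},{"translation":[0,0,-0.02],"angular":[0,0,0],"hand":1},{"translation":[0,0,-0.03],"angular":[0,0,0],"hand":1},{"translation":[0,0,-0.02],"angular":[0,0,0],"hand":1},{"translation":[0,0,0],"angular":[0,0,0],"hand":1},{"translation":[0,0,0],"angular":[0,0,0],"hand":0},{"translation":[0,0,0],"angular":[0,0,0],"hand":0},{"translation":[0,0,0],"angular":[0,0,0],"hand":0}]' 20
cat >> h.py <<'E'
def blobs(n,box,tag,mode="diff"):
    x0,y0,x1,y1=box; im=manip.get_image(n)[:,:,::-1].copy(); cv2.imwrite(f"pics/{n}_{tag}.png",im)
    g=im[y0:y1,x0:x1].astype(int); m=((g[:,:,0]-g[:,:,2])>3).astype(np.uint8)
    k,l,s,c=cv2.connectedComponentsWithStats(m)
    for i in range(1,k):
        if s[i][4]>15: print(n,"box",s[i][:4]+[x0,y0,0,0],"area",s[i][4],"c",(c[i]+[x0,y0]).round(1))
    return im
E
python3 - <<'E'
from h import *
s6=cv2.imread("pics/scene6.png").astype(int)
im=blobs("scene",(360,160,460,240),"7")
print("old blobs:")
g=s6[160:240,360:460]; m=((g[:,:,0]-g[:,:,2])>3).astype(np.uint8)
k,l,s,c=cv2.connectedComponentsWithStats(m)
for i in range(1,k):
    if s[i][4]>15: print(s[i][:4]+[360,160,0,0],s[i][4],c[i]+[360,160])
E
```

```text
clock: 17.13
position: [0.4679, -0.3331, 0.0817]
ee_rot: [-0.001, 0.444, 0.896, 0.0]
contact_force: [-0.9, -0.9, -0.3]
width: 0.0359
gripper_force: 0.0
scene box [366 177  15  12] area 121 c [372.8 182.8]
scene box [401 187  15  12] area 133 c [407.9 192.6]
scene box [414 207  15  13] area 133 c [420.7 212.7]
scene box [360 230  15  10] area 136 c [366.4 234.7]
old blobs:
[366 177  15  12] 120 [372.75       182.71666667]
[401 187  15  12] 134 [407.91791045 192.62686567]
[414 207  15  13] 140 [420.77857143 212.81428571]
[360 223  15  17] 144 [366.84027778 234.26388889]
```

The ring hasn't moved, still at (407.9,192.6), so the tips passed over its top. I'll go about 10 mm lower, checking force.

```bash
python3 -m handwheel '[{"translation":[0,0,0.015],"angular":[0,0,0],"hand":0},{"translation":[0,0,0.03],"angular":[0,0,0],"hand":0},{"translation":[0,0,0.03],"angular":[0,0,0],"hand":0},{"translation":[0,0,0.02],"angular":[0,0,0],"hand":0},{"translation":[0,0,0.006],"angular":[0,0,0],"hand":0},{"translation":[0,0,0.005],"angular":[0,0,0],"hand":0},{"translation":[0,0,0.003],"angular":[0,0,0],"hand":0},{"translation":[0,0,0],"angular":[0,0,0],"hand":0}]' 20
python3 -m handwheel '[{"translation":[0,0,0],"angular":[0,0,0],"hand":0.3},{"translation":[0,0,0],"angular":[0,0,0],"hand":0.3},{"translation":[0,0,0],"angular":[0,0,0],"hand":0.3}]' 20
python3 -m handwheel '[{"translation":[0,0,0],"angular":[0,0,0],"hand":0.44},{"translation":[0,0,0],"angular":[0,0,0],"hand":0.44},{"translation":[0,0,0],"angular":[0,0,0],"hand":0.44}]' 20
```

```text
clock: 17.85
position: [0.4691, -0.3343, -0.026]
ee_rot: [0.0, 0.444, 0.896, -0.0]
contact_force: [0.1, 0.3, 1.0]
width: 0.0855
gripper_force: 0.0
clock: 18.1
position: [0.4693, -0.3345, -0.0251]
ee_rot: [0.001, 0.444, 0.896, -0.0]
contact_force: [0.7, -0.1, 1.0]
width: 0.0595
gripper_force: 0.0
clock: 18.35
position: [0.469, -0.3341, -0.0257]
ee_rot: [0.0, 0.444, 0.896, -0.0]
contact_force: [1.2, -0.0, 0.9]
width: 0.0477
gripper_force: 0.2
```

```bash
python3 -m handwheel '[{"translation":[0,0,0],"angular":[0,0,0],"hand":1},{"translation":[0,0,0],"angular":[0,0,0],"hand":1},{"translation":[0,0,0],"angular":[0,0,0],"hand":1}]' 20
```

```text
clock: 18.6
position: [0.469, -0.3342, -0.0256]
ee_rot: [0.0, 0.444, 0.896, -0.0]
contact_force: [-0.3, 1.5, 6.5]
width: 0.0427
gripper_force: 20.2
```

```bash
python3 -m handwheel '[{"translation":[0,0,0],"angular":[0,0,0],"hand":0},{"translation":[0,0,0],"angular":[0,0,0],"hand":0},{"translation":[0,0,0],"angular":[0,0,0],"hand":0},{"translation":[0,0,0],"angular":[0,0,6],"hand":0},{"translation":[0,0,0],"angular":[0,0,7],"hand":0},{"translation":[0,0,0],"angular":[0,0,7],"hand":0},{"translation":[0,0,0],"angular":[0,0,7],"hand":0},{"translation":[0,0,0],"angular":[0,0,7],"hand":0},{"translation":[0,0,0],"angular":[0,0,7],"hand":0},{"translation":[0,0,0],"angular":[0,0,7],"hand":0}]' 20
python3 -m handwheel '[{"translation":[0,0,0],"angular":[0,0,7],"hand":0},{"translation":[0,0,0],"angular":[0,0,7],"hand":0},{"translation":[0,0,0],"angular":[0,0,7],"hand":0},{"translation":[0,0,0],"angular":[0,0,7],"hand":0},{"translation":[0,0,0],"angular":[0,0,7],"hand":0},{"translation":[0,0,0],"angular":[0,0,7],"hand":0},{"translation":[0,0,0],"angular":[0,0,0],"hand":0.3},{"translation":[0,0,0],"angular":[0,0,0],"hand":0.3},{"translation":[0,0,0],"angular":[0,0,0],"hand":0.3}]' 20
python3 -m handwheel '[{"translation":[0,0,0],"angular":[0,0,0],"hand":1},{"translation":[0,0,0],"angular":[0,0,0],"hand":1},{"translation":[0,0,0],"angular":[0,0,0],"hand":1},{"translation":[0,0,0],"angular":[0,0,0],"hand":1},{"translation":[0,0,0],"angular":[0,0,0],"hand":1}]' 30
```

```text
clock: 19.43
position: [0.4685, -0.3339, -0.0265]
ee_rot: [-0.0, 0.772, 0.636, -0.0]
contact_force: [-0.8, 0.5, 0.3]
width: 0.0857
gripper_force: 0.0
clock: 20.18
position: [0.4686, -0.334, -0.0263]
ee_rot: [-0.0, 0.947, 0.321, -0.0]
contact_force: [0.5, 0.8, -0.3]
width: 0.0598
gripper_force: 0.0
clock: 20.6
position: [0.4688, -0.3342, -0.0258]
ee_rot: [0.0, 0.947, 0.32, 0.0]
contact_force: [-1.1, 1.2, 4.3]
width: 0.0426
gripper_force: 30.2
```

```bash
python3 -m handwheel '[{"translation":[0,0,-0.015],"angular":[0,0,0],"hand":1},{"translation":[0,0,-0.03],"angular":[0,0,0],"hand":1},{"translation":[0,0,-0.035],"angular":[0,0,0],"hand":1},{"translation":[0,0,-0.03],"angular":[0,0,0],"hand":1},{"translation":[0.01,-0.0115,-0.01],"angular":[0,0,0],"hand":1},{"translation":[0.022,-0.025,0],"angular":[0,0,0],"hand":1},{"translation":[0.022,-0.025,0],"angular":[0,0,0],"hand":1},{"translation":[0.022,-0.025,0],"angular":[0,0,0],"hand":1},{"translation":[0.022,-0.025,0],"angular":[0,0,0],"hand":1},{"translation":[0.022,-0.025,0],"angular":[0,0,0],"hand":1}]' 30
python3 -m handwheel '[{"translation":[0.022,-0.025,0],"angular":[0,0,0],"hand":1},{"translation":[0.022,-0.025,0],"angular":[0,0,0],"hand":1},{"translation":[0.011,-0.0126,0],"angular":[0,0,0],"hand":1},{"translation":[0,0,0.01],"angular":[0,0,0],"hand":1},{"translation":[0,0,0.015],"angular":[0,0,0],"hand":1},{"translation":[0,0,0.01],"angular":[0,0,0],"hand":1},{"translation":[0,0,0],"angular":[0,0,0],"hand":1},{"translation":[0,0,0],"angular":[0,0,0],"hand":1}]' 30
```

```text
clock: 21.43
position: [0.4802, -0.1502, 0.0929]
ee_rot: [-0.001, 0.947, 0.32, -0.001]
contact_force: [0.8, 1.1, -0.1]
width: 0.0426
gripper_force: 30.6
clock: 22.1
position: [0.4858, -0.0687, 0.0579]
ee_rot: [-0.001, 0.947, 0.32, -0.001]
contact_force: [-0.0, 0.6, -0.0]
width: 0.0426
gripper_force: 30.6
```

```bash
python3 -m handwheel '[{"translation":[0.0003,0.0011,0.006],"angular":[0,0,0],"hand":1},{"translation":[0,0,0.005],"angular":[0,0,0],"hand":1},{"translation":[0,0,0.005],"angular":[0,0,0],"hand":1},{"translation":[0,0,0],"angular":[0,0,0],"hand":1}]' 30
python3 -m handwheel '[{"translation":[0,0,0.005],"angular":[0,0,0],"hand":1},{"translation":[0,0,0.005],"angular":[0,0,0],"hand":1},{"translation":[0,0,0],"angular":[0,0,0],"hand":1}]' 30
python3 -m handwheel '[{"translation":[0,0,0.005],"angular":[0,0,0],"hand":1},{"translation":[0,0,0.004],"angular":[0,0,0],"hand":1},{"translation":[0,0,0],"angular":[0,0,0],"hand":1}]' 30
```

```text
clock: 22.43
position: [0.4873, -0.0702, 0.042]
ee_rot: [-0.001, 0.947, 0.32, -0.001]
contact_force: [0.2, -1.2, -0.1]
width: 0.0423
gripper_force: 30.6
clock: 22.68
position: [0.4873, -0.0701, 0.032]
ee_rot: [-0.001, 0.947, 0.32, -0.001]
contact_force: [1.0, 0.3, -0.1]
width: 0.0423
gripper_force: 30.6
clock: 22.93
position: [0.4873, -0.0701, 0.0231]
ee_rot: [-0.0, 0.947, 0.32, -0.001]
contact_force: [1.1, 0.2, -0.4]
width: 0.0425
gripper_force: 30.6
```

Bottom is at about 0.049, with 7 mm to go.

```bash
python3 -m handwheel '[{"translation":[0,0,0.003],"angular":[0,0,0],"hand":1},{"translation":[0,0,0.002],"angular":[0,0,0],"hand":1},{"translation":[0,0,0.001],"angular":[0,0,0],"hand":1},{"translation":[0,0,0],"angular":[0,0,0],"hand":1}]' 30
python3 -m handwheel '[{"translation":[0,0,0.001],"angular":[0,0,0],"hand":1},{"translation":[0,0,0.001],"angular":[0,0,0],"hand":1},{"translation":[0,0,0],"angular":[0,0,0],"hand":1}]' 30
```

```text
clock: 23.27
position: [0.4878, -0.0702, 0.0176]
ee_rot: [-0.0, 0.947, 0.32, -0.0]
contact_force: [0.6, -0.5, -0.5]
width: 0.0425
gripper_force: 30.6
clock: 23.52
position: [0.4882, -0.0703, 0.0162]
ee_rot: [0.0, 0.947, 0.32, 0.0]
contact_force: [0.8, -0.7, 2.3]
width: 0.0423
gripper_force: 30.8
```

```bash
python3 -m handwheel '[{"translation":[0,0,0],"angular":[0,0,0],"hand":0},{"translation":[0,0,0],"angular":[0,0,0],"hand":0},{"translation":[0,0,0],"angular":[0,0,0],"hand":0},{"translation":[0,0,0],"angular":[0,0,0],"hand":0},{"translation":[0,0,-0.01],"angular":[0,0,0],"hand":0},{"translation":[0,0,-0.03],"angular":[0,0,0],"hand":0},{"translation":[0,0,-0.03],"angular":[0,0,0],"hand":0},{"translation":[0,0,-0.03],"angular":[0,0,0],"hand":0},{"translation":[-0.005,0.017,0],"angular":[0,0,0],"hand":0},{"translation":[-0.0107,0.033,0],"angular":[0,0,0],"hand":0}]' 30
python3 -m handwheel '[{"translation":[-0.0107,0.033,0],"angular":[0,0,0],"hand":0},{"translation":[-0.0107,0.033,0],"angular":[0,0,0],"hand":0},{"translation":[-0.0107,0.033,0],"angular":[0,0,0],"hand":0},{"translation":[-0.0107,0.033,0],"angular":[0,0,0],"hand":0},{"translation":[-0.0107,0.033,0],"angular":[0,0,0],"hand":0},{"translation":[-0.0107,0.033,0],"angular":[0,0,0],"hand":0},{"translation":[-0.0053,0.017,0],"angular":[0,0,-6],"hand":0},{"translation":[0,0,0],"angular":[0,0,-7],"hand":0},{"translation":[0,0,0],"angular":[0,0,-7],"hand":0},{"translation":[0,0,0],"angular":[0,0,-7],"hand":0}]' 30
python3 -m handwheel '[{"translation":[0,0,0],"angular":[0,0,-7],"hand":0},{"translation":[0,0,0],"angular":[0,0,-7],"hand":0},{"translation":[0,0,0],"angular":[0,0,-7],"hand":0},{"translation":[0,0,0],"angular":[0,0,-7],"hand":0},{"translation":[0,0,0],"angular":[0,0,-7],"hand":0},{"translation":[0,0,0],"angular":[0,0,-7],"hand":0},{"translation":[0,0,0],"angular":[0,0,-7],"hand":0},{"translation":[0,0,0],"angular":[0,0,-7],"hand":0},{"translation":[0,0,0],"angular":[0,0,-7],"hand":0},{"translation":[0,0,0],"angular":[0,0,0],"hand":0}]' 30
python3 - <<'E'
from h import *
im=blobs("scene",(340,160,440,240),"8"); print(proj("scene",[.581,-.3325,.006]),"nest spacer top",proj("scene",[.487,-.0695,.056]))
E
```

```text
clock: 24.35
position: [0.5061, -0.1176, 0.1183]
ee_rot: [0.0, 0.947, 0.322, 0.002]
contact_force: [0.1, -0.2, -0.7]
width: 0.0852
gripper_force: 0.0
clock: 25.18
position: [0.5808, -0.3332, 0.115]
ee_rot: [-0.001, 0.845, 0.535, -0.0]
contact_force: [-0.3, -0.4, 1.1]
width: 0.0852
gripper_force: 0.0
clock: 26.02
position: [0.5808, -0.3325, 0.1155]
ee_rot: [-0.0, 0.443, 0.897, 0.0]
contact_force: [-0.1, 1.4, -0.9]
width: 0.0855
gripper_force: 0.0
scene box [366 177  15  12] area 120 c [372.7 182.7]
scene box [414 207  15  13] area 137 c [420.7 213. ]
scene box [357 226  18  14] area 219 c [365.4 232.9]
[373.19832748 182.84720733] nest spacer top [364.2382753  230.17671636]
```

```bash
python3 -m handwheel '[{"translation":[0,0,0.015],"angular":[0,0,0],"hand":0},{"translation":[0,0,0.03],"angular":[0,0,0],"hand":0},{"translation":[0,0,0.035],"angular":[0,0,0],"hand":0},{"translation":[0,0,0.025],"angular":[0,0,0],"hand":0},{"translation":[0,0,0.015],"angular":[0,0,0],"hand":0},{"translation":[0,0,0.0075],"angular":[0,0,0],"hand":0},{"translation":[0,0,0],"angular":[0,0,0],"hand":0},{"translation":[0,0,0],"angular":[0,0,0],"hand":0}]' 20
python3 -m handwheel '[{"translation":[0,0,0],"angular":[0,0,0],"hand":0.6},{"translation":[0,0,0],"angular":[0,0,0],"hand":0.7},{"translation":[0,0,0],"angular":[0,0,0],"hand":0.75},{"translation":[0,0,0],"angular":[0,0,0],"hand":0.75},{"translation":[0,0,0],"angular":[0,0,0],"hand":0.75}]' 20
python3 -m handwheel '[{"translation":[0,0,0],"angular":[0,0,0],"hand":1},{"translation":[0,0,0],"angular":[0,0,0],"hand":1},{"translation":[0,0,0],"angular":[0,0,0],"hand":1},{"translation":[0,0,0],"angular":[0,0,0],"hand":1}]' 20
```

```text
clock: 26.73
position: [0.5814, -0.3329, -0.0113]
ee_rot: [0.0, 0.444, 0.896, -0.0]
contact_force: [0.9, 0.0, 0.9]
width: 0.0851
gripper_force: 0.0
clock: 27.15
position: [0.5812, -0.3328, -0.0109]
ee_rot: [0.001, 0.444, 0.896, -0.0]
contact_force: [-0.0, 0.7, 0.3]
width: 0.0252
gripper_force: 0.0
clock: 27.48
position: [0.5812, -0.3327, -0.0112]
ee_rot: [0.0, 0.444, 0.896, 0.0]
contact_force: [-0.4, 0.6, 3.4]
width: 0.0115
gripper_force: 19.6
```

```bash
python3 -m handwheel '[{"translation":[0,0,0],"angular":[0,0,0],"hand":0.5},{"translation":[0,0,0],"angular":[0,0,0],"hand":0.5},{"translation":[0,0,0],"angular":[0,0,0],"hand":0.5},{"translation":[0,0,0],"angular":[0,0,6],"hand":0.5},{"translation":[0,0,0],"angular":[0,0,7],"hand":0.5},{"translation":[0,0,0],"angular":[0,0,7],"hand":0.5},{"translation":[0,0,0],"angular":[0,0,7],"hand":0.5},{"translation":[0,0,0],"angular":[0,0,7],"hand":0.5},{"translation":[0,0,0],"angular":[0,0,7],"hand":0.5},{"translation":[0,0,0],"angular":[0,0,7],"hand":0.5}]' 20
python3 -m handwheel '[{"translation":[0,0,0],"angular":[0,0,7],"hand":0.5},{"translation":[0,0,0],"angular":[0,0,7],"hand":0.5},{"translation":[0,0,0],"angular":[0,0,7],"hand":0.5},{"translation":[0,0,0],"angular":[0,0,7],"hand":0.5},{"translation":[0,0,0],"angular":[0,0,7],"hand":0.5},{"translation":[0,0,0],"angular":[0,0,7],"hand":0.5},{"translation":[0,0,0],"angular":[0,0,0],"hand":0.7},{"translation":[0,0,0],"angular":[0,0,0],"hand":0.7},{"translation":[0,0,0],"angular":[0,0,0],"hand":0.7}]' 20
python3 -m handwheel '[{"translation":[0,0,0],"angular":[0,0,0],"hand":1},{"translation":[0,0,0],"angular":[0,0,0],"hand":1},{"translation":[0,0,0],"angular":[0,0,0],"hand":1},{"translation":[0,0,0],"angular":[0,0,0],"hand":1},{"translation":[0,0,0],"angular":[0,0,0],"hand":1}]' 30
```

```text
clock: 28.32
position: [0.5808, -0.3325, -0.012]
ee_rot: [-0.0, 0.772, 0.636, -0.0]
contact_force: [-0.0, -0.1, -0.6]
width: 0.0427
gripper_force: 0.0
clock: 29.07
position: [0.5809, -0.3326, -0.0119]
ee_rot: [-0.0, 0.947, 0.321, -0.0]
contact_force: [-0.3, 0.0, 0.5]
width: 0.0254
gripper_force: 0.0
clock: 29.48
position: [0.581, -0.3326, -0.0116]
ee_rot: [0.0, 0.947, 0.32, 0.0]
contact_force: [0.2, 1.0, 0.8]
width: 0.0107
gripper_force: 29.2
```

```bash
python3 -m handwheel '[{"translation":[0,0,-0.015],"angular":[0,0,0],"hand":1},{"translation":[0,0,-0.03],"angular":[0,0,0],"hand":1},{"translation":[0,0,-0.035],"angular":[0,0,0],"hand":1},{"translation":[0,0,-0.03],"angular":[0,0,0],"hand":1},{"translation":[0.005,-0.0174,-0.01],"angular":[0,0,0],"hand":1},{"translation":[0.0107,-0.033,0],"angular":[0,0,0],"hand":1},{"translation":[0.0107,-0.033,0],"angular":[0,0,0],"hand":1},{"translation":[0.0107,-0.033,0],"angular":[0,0,0],"hand":1},{"translation":[0.0107,-0.033,0],"angular":[0,0,0],"hand":1},{"translation":[0.0107,-0.033,0],"angular":[0,0,0],"hand":1}]' 30
python3 -m handwheel '[{"translation":[0.0107,-0.033,0],"angular":[0,0,0],"hand":1},{"translation":[0.0107,-0.033,0],"angular":[0,0,0],"hand":1},{"translation":[0.0051,-0.0174,0],"angular":[0,0,0],"hand":1},{"translation":[0,0,0.01],"angular":[0,0,0],"hand":1},{"translation":[0,0,0.015],"angular":[0,0,0],"hand":1},{"translation":[0,0,0.01],"angular":[0,0,0],"hand":1},{"translation":[0,0,0],"angular":[0,0,0],"hand":1},{"translation":[0,0,0],"angular":[0,0,0],"hand":1}]' 30
```

```text
clock: 30.32
position: [0.5159, -0.1507, 0.1083]
ee_rot: [-0.0, 0.947, 0.32, 0.0]
contact_force: [0.8, 0.2, -0.7]
width: 0.0107
gripper_force: 29.3
clock: 30.98
position: [0.4872, -0.0703, 0.0727]
ee_rot: [-0.0, 0.947, 0.32, -0.001]
contact_force: [0.7, -0.3, -1.0]
width: 0.0104
gripper_force: 29.4
```

```bash
python3 -m handwheel '[{"translation":[0,0,0.006],"angular":[0,0,0],"hand":1},{"translation":[0,0,0.005],"angular":[0,0,0],"hand":1},{"translation":[0,0,0.005],"angular":[0,0,0],"hand":1},{"translation":[0,0,0],"angular":[0,0,0],"hand":1}]' 30
python3 -m handwheel '[{"translation":[0,0,0.004],"angular":[0,0,0],"hand":1},{"translation":[0,0,0.004],"angular":[0,0,0],"hand":1},{"translation":[0,0,0],"angular":[0,0,0],"hand":1}]' 30
python3 -m handwheel '[{"translation":[0,0,0.002],"angular":[0,0,0],"hand":1},{"translation":[0,0,0.0015],"angular":[0,0,0],"hand":1},{"translation":[0,0,0],"angular":[0,0,0],"hand":1}]' 30
```

```text
clock: 31.32
position: [0.4867, -0.0698, 0.0564]
ee_rot: [-0.001, 0.947, 0.32, -0.001]
contact_force: [0.2, 0.9, -0.5]
width: 0.0103
gripper_force: 29.3
clock: 31.57
position: [0.4868, -0.0696, 0.0487]
ee_rot: [-0.0, 0.947, 0.32, -0.0]
contact_force: [0.4, 0.1, -0.9]
width: 0.0104
gripper_force: 29.3
clock: 31.82
position: [0.4872, -0.0697, 0.0457]
ee_rot: [-0.0, 0.947, 0.32, -0.0]
contact_force: [0.5, -0.3, 0.5]
width: 0.0103
gripper_force: 29.3
```

```bash
python3 -m handwheel '[{"translation":[0,0,0.001],"angular":[0,0,0],"hand":1},{"translation":[0,0,0.0005],"angular":[0,0,0],"hand":1},{"translation":[0,0,0],"angular":[0,0,0],"hand":1}]' 30
python3 -m handwheel '[{"translation":[0,0,0.0005],"angular":[0,0,0],"hand":1},{"translation":[0,0,0],"angular":[0,0,0],"hand":1}]' 30
```

```text
clock: 32.07
position: [0.4874, -0.0698, 0.0444]
ee_rot: [0.0, 0.947, 0.32, 0.0]
contact_force: [-0.2, -0.5, -0.4]
width: 0.0103
gripper_force: 29.4
clock: 32.23
position: [0.4875, -0.0698, 0.0443]
ee_rot: [0.0, 0.947, 0.32, 0.0]
contact_force: [-0.4, 0.5, 3.9]
width: 0.0105
gripper_force: 29.7
```

```bash
python3 -m handwheel '[{"translation":[0,0,0],"angular":[0,0,0],"hand":0.5},{"translation":[0,0,0],"angular":[0,0,0],"hand":0.5},{"translation":[0,0,0],"angular":[0,0,0],"hand":0.5},{"translation":[0,0,-0.005],"angular":[0,0,0],"hand":0.5},{"translation":[0,0,-0.02],"angular":[0,0,0],"hand":0.5},{"translation":[0,0,-0.035],"angular":[0,0,0],"hand":0.2},{"translation":[0,0,-0.035],"angular":[0,0,0],"hand":0},{"translation":[0.024,0,-0.005],"angular":[0,0,0],"hand":0},{"translation":[0.03,0,0],"angular":[0,0,0],"hand":0},{"translation":[0.018,0,0],"angular":[0,0,0],"hand":0}]' 30
python3 -m handwheel '[{"translation":[0,0,0],"angular":[0,0,0],"hand":0},{"translation":[0,0,0],"angular":[0,0,0],"hand":0}]' 30
python3 - <<'E'
from h import *
im=manip.get_image("scene")[:,:,::-1].copy(); cv2.imwrite("pics/scene9.png",im)
u,v=proj("scene",[.53,-.035,.07]).astype(int);print(u,v)
cv2.imwrite("pics/crop9.png",cv2.resize(im[v-60:v+60,u-80:u+80],(800,600),interpolation=cv2.INTER_CUBIC))
E
```

```text
clock: 33.07
position: [0.5474, -0.0252, 0.1458]
ee_rot: [0.001, 0.947, 0.32, 0.002]
contact_force: [0.7, -0.2, -0.3]
width: 0.0854
gripper_force: 0.0
clock: 33.23
position: [0.5446, -0.0258, 0.1438]
ee_rot: [0.0, 0.947, 0.321, -0.0]
contact_force: [0.4, -0.4, -0.0]
width: 0.0853
gripper_force: 0.0
343 228
```

View pics/crop9.png

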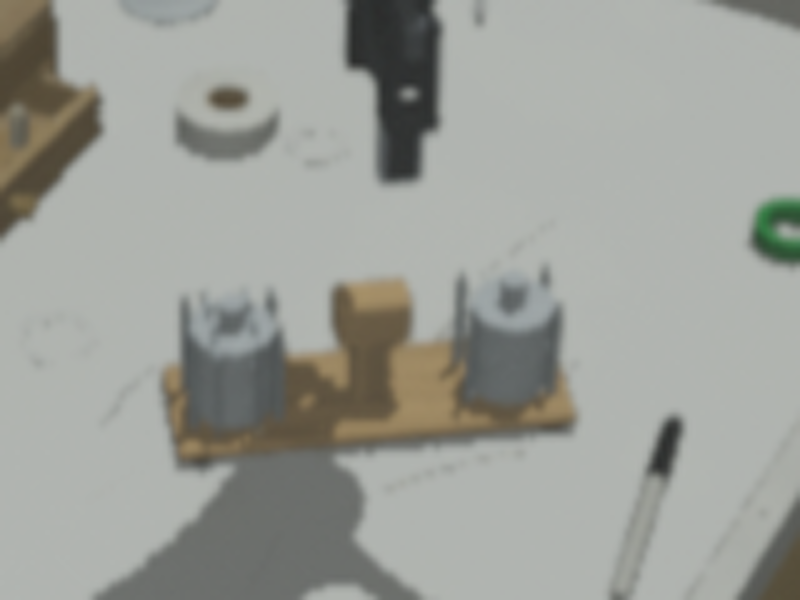

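The pack is complete: the knobbed disc sits level at crop (513,300), matching the finished pack at left. The handle top is at crop (375,295).

```bash
python3 - <<'E'
from h import *
f=lambda a,b:(263+a/5-.4,168+b/5-.4)
print("handle top pred",proj("scene",[.5442,-.026,.078]),"seen",f(375,297))
print("near finger pred",[proj("scene",[.5446-.607*.045,-.0258+.794*.045,z]) for z in(.165,.178)],"seen",f(400,180))
# nest disc as reference
print("disc top pred",proj("scene",[.487,-.0697,.064]),"seen",f(513,303))
E
```

```text
handle top pred [337.02208166 226.00363183] seen (337.6, 227.0)
near finger pred [array([341.13873231, 210.18803682]), array([341.33144548, 205.91836682])] seen (342.6, 203.6)
disc top pred [364.4583538  227.76496339] seen (365.20000000000005, 228.2)
```

```bash
python3 -m handwheel '[{"translation":[0,0,0.015],"angular":[0,0,0],"hand":0},{"translation":[0,0,0.03],"angular":[0,0,0],"hand":0},{"translation":[0,0,0.03],"angular":[0,0,0],"hand":0},{"translation":[0,0,0.025],"angular":[0,0,0],"hand":0},{"translation":[0,0,0.015],"angular":[0,0,0],"hand":0},{"translation":[0,0,0.005],"angular":[0,0,0],"hand":0},{"translation":[0,0,0],"angular":[0,0,0],"hand":0.3},{"translation":[0,0,0],"angular":[0,0,0],"hand":0.5},{"translation":[0,0,0],"angular":[0,0,0],"hand":0.6},{"translation":[0,0,0],"angular":[0,0,0],"hand":0.6}]' 20
python3 -m handwheel '[{"translation":[0,0,0],"angular":[0,0,0],"hand":0.65},{"translation":[0,0,0],"angular":[0,0,0],"hand":0.7},{"translation":[0,0,0],"angular":[0,0,0],"hand":0.75},{"translation":[0,0,0],"angular":[0,0,0],"hand":1},{"translation":[0,0,0],"angular":[0,0,0],"hand":1}]' 20
python3 -m handwheel '[{"translation":[0,0,0],"angular":[0,0,0],"hand":1},{"translation":[0,0,0],"angular":[0,0,0],"hand":1},{"translation":[0,0,0],"angular":[0,0,0],"hand":1}]' 80
```

```text
clock: 34.12
position: [0.5456, -0.0264, 0.0253]
ee_rot: [0.001, 0.947, 0.32, 0.001]
contact_force: [-0.5, -0.1, 0.1]
width: 0.0391
gripper_force: 0.0
clock: 34.53
position: [0.5454, -0.0265, 0.0247]
ee_rot: [0.001, 0.947, 0.32, 0.001]
contact_force: [-0.2, -2.2, 5.9]
width: 0.0238
gripper_force: 24.7
clock: 34.78
position: [0.5455, -0.0265, 0.0249]
ee_rot: [0.001, 0.947, 0.32, 0.001]
contact_force: [0.1, -2.2, 6.3]
width: 0.0225
gripper_force: 78.7
```

```bash
python3 -m handwheel '[{"translation":[0,0,-0.002],"angular":[0,0,0],"hand":1},{"translation":[0,0,-0.004],"angular":[0,0,0],"hand":1},{"translation":[0,0,-0.006],"angular":[0,0,0],"hand":1},{"translation":[0,0,-0.008],"angular":[0,0,0],"hand":1},{"translation":[0,0,-0.01],"angular":[0,0,0],"hand":1},{"translation":[0,0,-0.01],"angular":[0,0,0],"hand":1},{"translation":[0,0,-0.01],"angular":[0,0,0],"hand":1},{"translation":[0,0,-0.01],"angular":[0,0,0],"hand":1},{"translation":[0,0,-0.01],"angular":[0,0,0],"hand":1},{"translation":[0,0,-0.01],"angular":[0,0,0],"hand":1}]' 80
python3 -m handwheel '[{"translation":[0,0,-0.01],"angular":[0,0,0],"hand":1},{"translation":[0,0,-0.01],"angular":[0,0,0],"hand":1},{"translation":[0,0,-0.01],"angular":[0,0,0],"hand":1},{"translation":[0,0,-0.01],"angular":[0,0,0],"hand":1},{"translation":[0,0,-0.01],"angular":[0,0,0],"hand":1},{"translation":[0,0,-0.01],"angular":[0,0,0],"hand":1},{"translation":[0,0,-0.008],"angular":[0,0,0],"hand":1},{"translation":[0,0,-0.005],"angular":[0,0,0],"hand":1},{"translation":[0,0,-0.002],"angular":[0,0,0],"hand":1},{"translation":[0,0,0],"angular":[0,0,0],"hand":1}]' 80
python3 -m handwheel '[{"translation":[0,0,0],"angular":[0,0,0],"hand":1},{"translation":[0,0,0],"angular":[0,0,0],"hand":1},{"translation":[0,0,0],"angular":[0,0,0],"hand":1},{"translation":[0,0,0],"angular":[0,0,0],"hand":1},{"translation":[0,0,0],"angular":[0,0,0],"hand":1},{"translation":[0,0,0],"angular":[0,0,0],"hand":1}]' 80
python3 - <<'E'
from h import *
s=manip.get_state(); print(s["moment"],s["contact_force"])
im=blobs("scene",(250,110,460,260),"10")
h=s["position"][2]-.0249; print(h)
for q,z in(([.4874,-.0697],.064),([.6016,.0174],.064)): print(proj("scene",[*q,z+h]))
g=im[110:260,250:460].astype(int); m=((g[:,:,2]-g[:,:,0])>18).astype(np.uint8)
k,l,st,c=cv2.connectedComponentsWithStats(m)
for i in range(1,k):
    if st[i][4]>40: 
        ys,xs=np.where(l==i); print("wood",st[i][:4]+[250,110,0,0],st[i][4],"lower-left",(xs[xs.argmin()]+250,ys[xs==xs.min()].max()+110),"right",(xs.max()+250,ys[xs==xs.max()].max()+110))
for a,b in((.105,.035),(-.105,.035)):
    w=np.array([.5455,-.0265])+a*np.array([.794,.607])+b*np.array([-.607,.794]); print("deck corner pred",proj("scene",[*w,h+.012]))
E
```

```text
clock: 35.62
position: [0.5446, -0.0261, 0.1052]
ee_rot: [0.0, 0.947, 0.32, 0.0]
contact_force: [0.5, 0.1, -7.4]
width: 0.0226
gripper_force: 78.8
clock: 36.45
position: [0.5448, -0.0261, 0.1793]
ee_rot: [0.0, 0.947, 0.32, 0.0]
contact_force: [-0.2, 0.4, -7.9]
width: 0.0226
gripper_force: 78.8
clock: 36.95
position: [0.5445, -0.0261, 0.1787]
ee_rot: [-0.0, 0.947, 0.32, -0.0]
contact_force: [0.2, 0.3, -7.6]
width: 0.0225
gripper_force: 78.8
[-7.36868263e-02  2.71375908e-02 -6.84756616e-05] [ 0.16340603  0.26510779 -7.58776275]
scene box [327 114  32  17] area 302 c [341.9 122.6]
scene box [287 150  20  23] area 203 c [296.1 164.9]
scene box [343 153   5  15] area 28 c [344.9 160.5]
scene box [360 173  20  28] area 439 c [369.1 186.8]
scene box [299 177  21  29] area 475 c [309.  190.9]
scene box [414 207  15  13] area 131 c [420.7 213. ]
0.15379430209762315
[368.1466101  178.94177207]
[309.00461558 183.55073599]
wood [250 159  32  68] 1208 lower-left (np.int64(250), np.int64(226)) right (np.int64(281), np.int64(194))
wood [295 175  88  38] 1073 lower-left (np.int64(295), np.int64(198)) right (np.int64(382), np.int64(205))
wood [433 235  16  25] 164 lower-left (np.int64(433), np.int64(259)) right (np.int64(448), np.int64(236))
deck corner pred [296.92300451 210.71065478]
deck corner pred [382.80830645 203.52010769]
```

The carrier is level at 15.4 cm, with both packs where predicted. I'm handing it in.

```bash
python3 -c "
from rig import manip; print(manip.sign_off())"
```

```text
the job is handed in; nothing more can be done
None
```

The second filter pack is complete in its nest, and I handed the job in at about 37 s with the carrier held steady and level by its handle, about 15 cm above the bench. I never touched the label roll, marker or bottle; sign-off returned no verdict.

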